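# Latch the insulated carrier shut

## Task

The packed insulated carrier is ready to go: lower its lid gently, without banging it down, then push the lid down against its seal and turn both black T-handle latches a full quarter turn clockwise, so that they draw the lid tight all along the front. Let go, and leave the two tubs and the highlighter beside it where they are.

Things in the scene. Friction and masses are not known exactly. Their poses are not given: they have to be found in the camera images.
- carrier: the insulated box, blue-grey, fixed on the table, 240 (x) x 340 (y) x 130 mm high without its lid; origin: centre of its underside; its own x points from the front (latch side, towards the robot) to the hinge side, y to the left, z up. Two white tubs are already packed inside. Inside the front wall are two steel keepers, one before each latch
- lid (a joint): angle of the light-grey lid (246 x 350 mm, 26 mm thick) about its stiff hinge along the top of the carrier's far side, rad: 0 = hard shut, grows as the front edge rises. The hinge has about 0.5 N m of friction: the lid stays at any angle where it is left. It meets the seal at 0.05 (front edge 12 mm up). Fully turned latches draw it to about 0.008 and hold it there
- lid_hinge (a point): point on the hinge axis at its middle, 132 mm above the table, 128 mm from the carrier's centre along its +x; its frame turns with the lid: x points from the front edge to the hinge in the lid's plane, y along the hinge (to the left), z out of the lid's upper face
- lid_middle (a point): point on the upper face of the lid, 168 mm from the hinge axis (26 mm above its plane), midway between the two latches; the frame as for lid_hinge. The front edge lies 251 mm from the hinge axis; the face is free within 40 mm either side of this point (the open latch bars begin there)
- latch_left (a joint): turn of the left latch (on the robot's left), rad: 0 = open (bar parallel to the carrier's front edge), 1.571 = fully turned, at its stop (bar pointing from front to back); grows as it is turned clockwise seen from above. It stays where it is left; turning takes up to about 0.2 N m as the cam draws the lid down
- left_bar (a point): centre of the left latch's black T-bar, on the axis it turns about, 180 mm from the hinge axis, 85 mm left of the lid's middle. Bar 84 mm long, 14 mm thick, 18 mm high, spanning 14 to 32 mm above the lid's face (centre 23 mm), on a post of 22 mm diameter. x runs along the bar to the end with the red mark, z up. A steel dog under the lid points as the red mark does
- latch_right (a joint): turn of the right latch (on the robot's right), same meaning as latch_left; it too is closed clockwise
- right_bar (a point): centre of the right latch's T-bar, the same part, 85 mm right of the lid's middle
- round_tub: closed round white tub, 130 mm across, 95 mm high, standing left of the carrier; origin: centre of its underside. Leave it
- square_tub: closed square white tub, 130 x 110 mm, 75 mm high, standing right of the carrier; origin: centre of its underside. Leave it
- marker: flat yellow highlighter with a green cap, 125 x 26 x 16 mm, lying before the carrier; origin: near its middle, on the table. Leave it
- seal_mid (a point): middle of the top of the springy black rubber seal (292 mm long) on the carrier's front rim. A lid pushed down on it and let go springs back to about 0.04 rad. The latch dogs pass under their keepers only while the lid is held below about 0.025 rad (6 mm up at the front edge): 5 to 10 N down on a latch bar; else they strike the keepers. One closed latch then holds it for the other

How it is judged:
By the outcome, as a careful person would: the job done as asked, in the order asked, and still so for the second after the job is handed in, with the robot touching nothing.
It also fails if it takes over 64 s, if anything falls off the work surface, if the arm or the gripper's body presses on something with over 40 N, if the wrist force passes 120 N, or if a joint passes its speed limit or range.

## Robot

A 6-joint arm with a two-finger parallel gripper is mounted at the origin on the work surface. World frame = base frame: x ahead of the robot, y to its left, z up, the work surface at z = 0. Lengths are in m, angles in rad, forces in N, time in s.
With the tool pointing down it reaches from about 0.35 to 0.975 m from the base axis. Payload 7.1 kg.
Tool frame: the origin (TCP) lies on the centre line of the jaws, within the pads' length; the fingertips stand 8 mm ahead of it and the grasp point (between the pads) lies 11 mm behind it; z points along the fingers, y is the direction in which the jaws open and shut (so a half turn about z gives the same grasp; the last joint's range is limited). The gripper opens to 88 mm and grips with 3 to 60 N. Pads are 20 mm wide; open, the fingers measure 115 mm over their backs; the gripper's body (75 mm by 178 mm) begins 61 mm behind the grasp point.
Start: joints at [1.195, 0.423, 1.63, -0, 1.089, -0.019], TCP at [0.218, 0.586, 0.231] pointing down, gripper open.
Joint ranges: [-3, 3], [-0.9, 2.11], [0.09, 2.58], [-1.31, 4.45], [0.11, 2.69], [-2.54, 2.54]. Speed limits (rad/s): [2.39, 2.39, 3.01, 3.14, 3.14, 3.14].

## Interface

Orientations are given as a 3x3 rotation matrix whose columns are the frame's x, y, z axes.
In Python, from station import r, optics gives the robot as it stands. The module is installed in compiled form; this text tells all that it offers.
- The arm moves only by the shell command python3 -m pendant 'ROWS'. ROWS is a JSON object of lists of equal length, an entry for each row: "rot": the turn, a rotation vector about the tool's x, y, z in rad, a list of three; "translation": the shift along the tool's x, y, z in cm, a list of three; "fingers": the finger opening in cm, from 0 to 8.78. In form: {"rot": [[ax, ay, az], ...], "translation": [[dx, dy, dz], ...], "fingers": [fingers, ...]}. A call has exactly 8 rows; each row is the pose to reach, as a shift and turn from the pose measured when the call began, along the tool's axes at that moment; what a row does not reach only later rows make up. A row lasts 1/8 s, in which the tool goes at most 62.5 mm and 10.7 degrees, less where a joint would pass 70% of its speed; a pose out of reach is approached as far as the arm can. A call with a gripper value outside its range is refused whole. The fingers move at their own pace and stop on an object; the grip force is fixed at half the most. Time passes only in rows, so rows that repeat a pose let the fingers close, or fill a call up. It gives the time, the measured TCP pose, the force and the opening at its end, in the units of the state.
- r.observe(): the state, without advancing time (a new reading comes with each control period).
- optics.grab_frame(name): name is "scene" or "top" or "wrist"; returns a dict with "color" (384x512x3 uint8, red, green, blue), "fx", "fy", "cx", "cy" (pixels), "camera_from_world" (4x4, takes a point from world to camera coordinates); the wrist camera has in their place "T_tool_cam" (4x4, takes a point from camera to tool coordinates, whose origin is the TCP and whose axes are the flange's). Camera axes: x right, y up, looking along -z (the intrinsics and any distortion apply to the point x, -y, -z); pixel columns grow to the right and rows downward; lengths in m; the calibration is good to about 2 mm. A picture is of the moment at which its call begins: read the wrist's pose just before it. There is no depth.
- r.finish_job(): hands the job in, once; it reports no verdict.
The state is a dict: "clock": time; "joints": joint angles; "joint_velocities": joint speeds; "tau": joint torques, N m; "tool_pos": TCP position; "ee_rot": TCP orientation; "wrist_force": force on the tool from outside, world axes, zero at the start; "ft_torque": the same for the moment, N m; "gripper_width": opening from 0.0 (shut) to 1.0 (fully open).
Only numpy, scipy, OpenCV 4.12 (cv2) and the standard library are available. Lean on these libraries where they do the work, as an engineer would, in place of code of your own. Each camera call takes 0.05 s, during which the arm holds its last target.

## Working session

There is one attempt and no reset: what is moved stays moved. The work goes in short steps, Python scripts to look and compute and a shell command to move; the robot and the scene stay as the last step left them, time stands still between calls to the robot, and variables do not carry over. Pictures are saved under pics/ and viewed, and the job is handed in when it is done.

```bash
mkdir -p pics
cat > h.py <<'E'
from station import r, optics
import numpy as np, cv2
def snap(n,f):
    d=optics.grab_frame(n); cv2.imwrite('pics/'+f,d['color'][:,:,::-1]); return d
E
python3 - <<'E'
from h import *
s=r.observe()
for k in s: print(k,np.round(s[k],3))
for n in('scene','top','wrist'):
    d=snap(n,n+'0.png'); print(n,{k:np.round(v,3) for k,v in d.items() if k!='color'})
E
```

```text
clock 0.0
joints [ 1.195  0.424  1.631 -0.     1.089 -0.019]
joint_velocities [ 0.001  0.001 -0.001 -0.001 -0.001 -0.001]
tau [ 1.0000e-03 -5.4462e+01 -2.7367e+01  6.4000e-02  2.3000e-02 -0.0000e+00]
tool_pos [0.218 0.585 0.23 ]
ee_rot [[-0.937  0.349 -0.001]
 [ 0.349  0.937 -0.001]
 [ 0.    -0.001 -1.   ]]
wrist_force [-0.289 -0.294 -0.116]
ft_torque [0.032 0.002 0.021]
gripper_width 1.003
scene {'fx': np.float64(417.049), 'fy': np.float64(417.049), 'cx': np.float64(256.089), 'cy': np.float64(192.397), 'camera_from_world': array([[ 0.914, -0.406, -0.009, -0.476],
       [ 0.388,  0.868,  0.309, -0.291],
       [-0.117, -0.286,  0.951, -1.173],
       [ 0.   ,  0.   ,  0.   ,  1.   ]])}
top {'fx': np.float64(463.739), 'fy': np.float64(463.739), 'cx': np.float64(254.029), 'cy': np.float64(193.25), 'camera_from_world': array([[-0.02 , -1.   , -0.011,  0.071],
       [ 0.995, -0.021,  0.098, -0.552],
       [-0.098, -0.009,  0.995, -1.307],
       [ 0.   ,  0.   ,  0.   ,  1.   ]])}
wrist {'fx': np.float64(316.903), 'fy': np.float64(316.903), 'cx': np.float64(253.662), 'cy': np.float64(190.732), 'T_tool_cam': array([[ 0.001,  0.965,  0.262,  0.071],
       [ 1.   , -0.   , -0.002,  0.001],
       [-0.002,  0.262, -0.965, -0.155],
       [ 0.   ,  0.   ,  0.   ,  1.   ]])}
```

View pics/scene0.png

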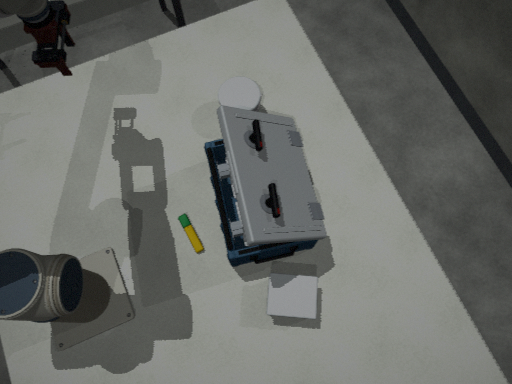

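View pics/top0.png

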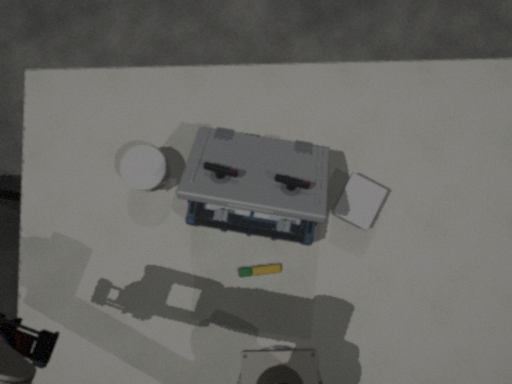

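View pics/wrist0.png

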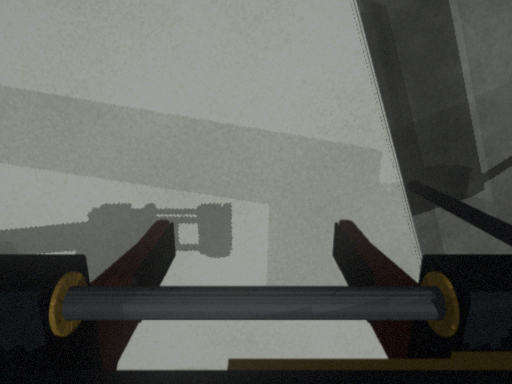

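The lid stands partly open. In the top view the carrier spans about (185–330, 125–242), with the bars at (221,170) and (293,182). The highlighter is at (260,270). I'll enlarge both views to get exact pixels.

Run:
```python
import cv2,numpy as np
a=cv2.imread('pics/top0.png')[115:255,170:350]; a=cv2.resize(a,None,fx=4.2,fy=4.2,interpolation=cv2.INTER_CUBIC); a=np.clip(a*1.6,0,255).astype('uint8')
cv2.imwrite('pics/topz.png',a)
a=cv2.imread('pics/scene0.png')[90:275,190:340]; a=cv2.resize(a,None,fx=3.2,fy=3.2,interpolation=cv2.INTER_CUBIC); a=np.clip(a*1.3,0,255).astype('uint8')
cv2.imwrite('pics/scenez.png',a)
```

```text
(no output)
```

View pics/topz.png

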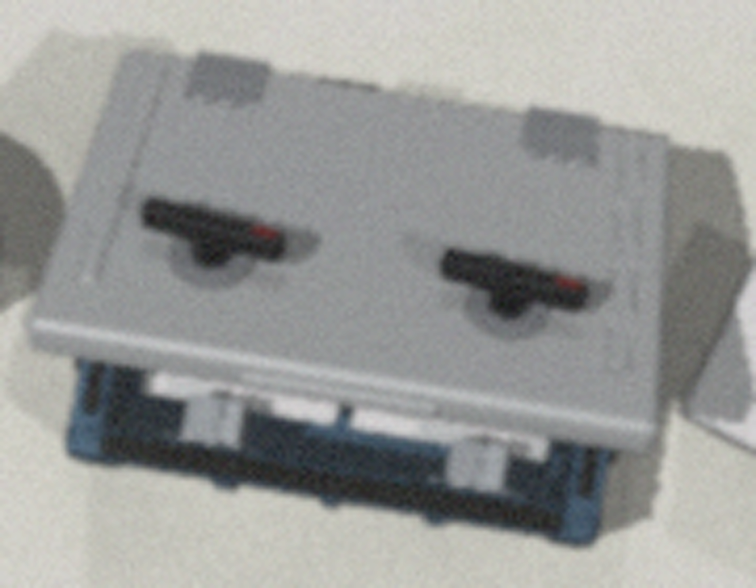

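View pics/scenez.png

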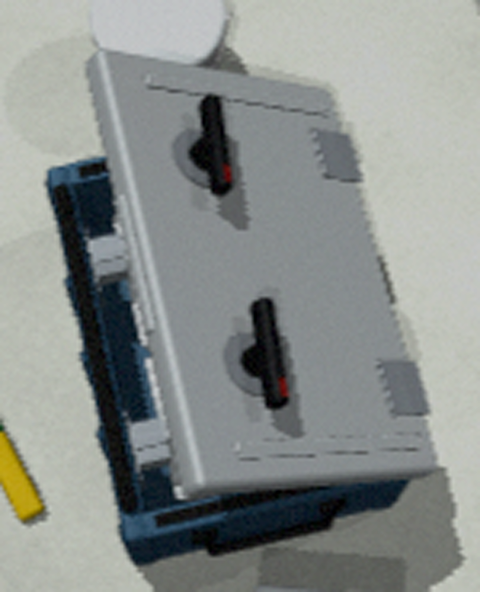

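```bash
cat >> h.py <<'E'
def P(d):
    K=np.array([[d['fx'],0,d['cx']],[0,d['fy'],d['cy']],[0,0,1]])
    return K@np.diag([1,-1,-1])@d['camera_from_world'][:3]
def tri(Pa,a,Pb,b):
    X=cv2.triangulatePoints(Pa,Pb,np.array(a,float).reshape(2,1),np.array(b,float).reshape(2,1)); return (X[:3]/X[3])[:,0]
def proj(Pm,X):
    q=Pm@np.append(X,1); return q[:2]/q[2]
E
python3 - <<'E'
from h import *
dt=optics.grab_frame('top');ds=optics.grab_frame('scene')
Pt,Ps=P(dt),P(ds)
T=lambda u,v:(170+u/4.2-.4,115+v/4.2-.4); S=lambda u,v:(190+u/3.2-.35,90+v/3.2-.35)
pts={'Lbar':((214,227),(216,145)),'Rbar':((514,276),(269,352)),
'Lred':((267,232),(228,173)),'Rred':((570,284),(284,386)),
'sealL':((105,447),(58,192)),'sealR':((560,522),(130,508)),
'boxFL':((72,450),(48,170)),'boxFR':((598,540),(126,530)),
'lidFL':((35,330),(92,57)),'lidFR':((650,440),(200,487)),'lidBL':((118,55),(335,90)),'lidBR':((665,140),(435,470))}
for k,(a,b) in pts.items():
    X=tri(Pt,T(*a),Ps,S(*b)); print(k,X.round(4),(proj(Pt,X)-T(*a)).round(1),(proj(Ps,X)-S(*b)).round(1))
E
```

```text
Lbar [0.587  0.1345 0.2797] [-0.   0.2] [ 0.3 -0.1]
Rbar [ 0.5553 -0.032   0.2816] [-0.   0.4] [ 0.5 -0.2]
Lred [0.5824 0.1041 0.2926] [ 0.  -0.1] [-0.1  0. ]
Rred [ 0.5506 -0.0619  0.2927] [ 0.  -0.3] [-0.4  0.1]
sealL [0.4716 0.2173 0.1281] [-0.   0.3] [ 0.3 -0.1]
sealR [ 0.4198 -0.067   0.1368] [ 0.  -0.1] [-0.1  0. ]
boxFL [0.4703 0.237  0.1353] [-0.   0.1] [ 0.1 -0. ]
boxFR [ 0.4092 -0.0872  0.1649] [ 0.  -0.3] [-0.4  0.1]
lidFL [0.5282 0.2312 0.3004] [-0.   0.7] [ 0.7 -0.3]
lidFR [ 0.4657 -0.1032  0.2905] [ 0.1 -1. ] [-1.2  0.4]
lidBL [0.7271 0.2056 0.1342] [ 0.2 -1.7] [-1.9  0.6]
lidBR [ 0.6574 -0.1398  0.1419] [-0.   0.3] [ 0.4 -0.1]
```

```bash
python3 -m pendant '{"rot":[[0,0,0],[0,0,0],[0,0,0.15],[0,0,0.3],[0,0,0.45],[0,0,0.6],[0,0,0.75],[0,0,0.9]],"translation":[[0,0,-5],[-2,-1.5,-10],[-7,-5,-11],[-12,-8.8,-11],[-17,-12.5,-11],[-22,-16.2,-11],[-27,-20,-11],[-32,-23.6,-11]],"fingers":[8,6,4,2,0,0,0,0]}'
```

```text
clock: 1.25
tool_pos: [0.4363, 0.2508, 0.3407]
ee_rot: [[-0.304, 0.953, 0.0], [0.953, 0.304, -0.0], [-0.0, 0.0, -1.0]]
wrist_force: [0.4, 1.2, -0.2]
gripper_width: 0.153
```

```bash
python3 -m pendant '{"rot":[[0,0,0.1],[0,0,0.2],[0,0,0.3],[0,0,0.4],[0,0,0.49],[0,0,0.49],[0,0,0.49],[0,0,0.49]],"translation":[[-5,1.4,0],[-10,2.8,0],[-15,4.2,0],[-20,5.5,0],[-22.8,6.3,0],[-22.8,6.3,0],[-22.8,6.3,0],[-22.8,6.3,0]],"fingers":[0,0,0,0,0,0,0,0]}'
python3 - <<'E'
from h import *
d=snap('wrist','w1.png')
E
```

```text
clock: 2.25
tool_pos: [0.5651, 0.0538, 0.3408]
ee_rot: [[0.178, 0.984, 0.0], [0.984, -0.178, -0.0], [-0.0, 0.0, -1.0]]
wrist_force: [-1.0, 0.7, -1.2]
gripper_width: 0.007
```

View pics/w1.png

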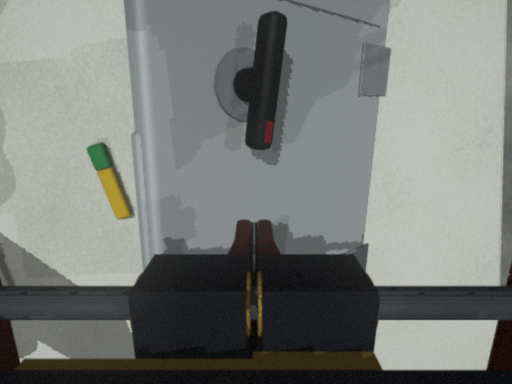

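```bash
python3 -m pendant '{"rot":[[0,0,0],[0,0,0],[0,0,0],[0,0,0],[0,0,0],[0,0,0],[0,0,0],[0,0,0]],"translation":[[0,0,2.5],[0,0,4.5],[0,0,5.8],[0,0,6.2],[0,0,6.5],[0,0,6.8],[0,0,7.1],[0,0,7.4]],"fingers":[0,0,0,0,0,0,0,0]}'
```

```text
clock: 3.3
tool_pos: [0.5655, 0.0537, 0.2671]
ee_rot: [[0.178, 0.984, 0.001], [0.984, -0.178, -0.0], [-0.0, 0.001, -1.0]]
wrist_force: [0.4, 0.2, 1.0]
gripper_width: 0.005
```

```bash
python3 -m pendant '{"rot":[[0,0,0],[0,0,0],[0,0,0],[0,0,0],[0,0,0],[0,0,0],[0,0,0],[0,0,0]],"translation":[[0,-0.2,0.3],[0,-0.4,0.6],[0,-0.6,0.9],[0,-0.8,1.2],[0,-1.0,1.5],[0,-1.2,1.8],[0,-1.3,2.1],[0,-1.4,2.4]],"fingers":[0,0,0,0,0,0,0,0]}'
python3 - <<'E'
from h import *
d=snap('wrist','w2.png')
E
```

```text
clock: 4.3
tool_pos: [0.5517, 0.0562, 0.2429]
ee_rot: [[0.178, 0.984, 0.001], [0.984, -0.178, -0.0], [-0.0, 0.001, -1.0]]
wrist_force: [-0.2, -0.6, 1.2]
gripper_width: 0.006
```

View pics/w2.png

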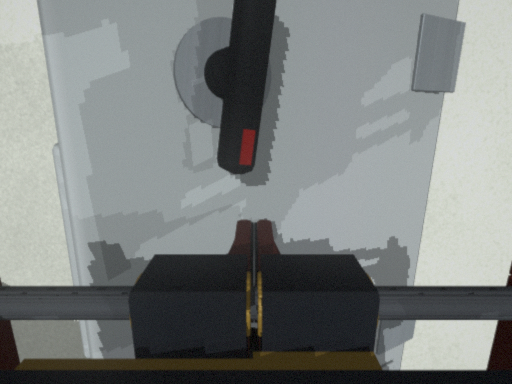

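Run:
```python
from h import *
d=snap('scene','s2.png')
a=d['color'][80:290,180:350,::-1]; a=cv2.resize(a,None,fx=2.8,fy=2.8,interpolation=cv2.INTER_CUBIC); cv2.imwrite('pics/s2z.png',np.clip(a*1.3,0,255))
```

```text
[ WARN:0@1.408] global loadsave.cpp:1063 imwrite_ Unsupported depth image for selected encoder is fallbacked to CV_8U.
```

View pics/s2z.png

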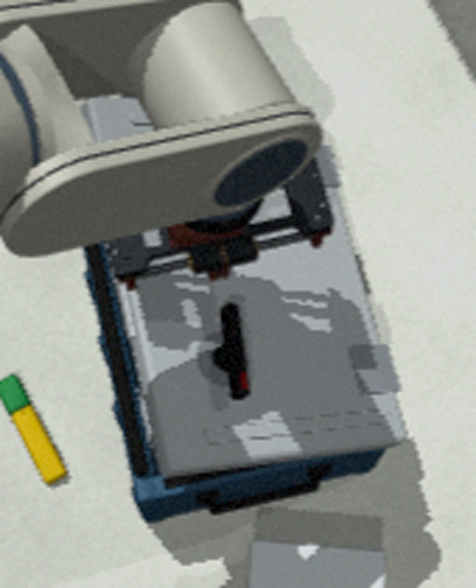

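The lid follows the fingertips: its front edge is now close above the front rim. I'll continue down.

```bash
python3 -m pendant '{"rot":[[0,0,0],[0,0,0],[0,0,0],[0,0,0],[0,0,0],[0,0,0],[0,0,0],[0,0,0]],"translation":[[0,-0.2,0.35],[0,-0.4,0.7],[0,-0.6,1.05],[0,-0.8,1.4],[0,-1.0,1.75],[0,-1.2,2.1],[0,-1.4,2.45],[0,-1.5,2.8]],"fingers":[0,0,0,0,0,0,0,0]}' && python3 -m pendant '{"rot":[[0,0,0],[0,0,0],[0,0,0],[0,0,0],[0,0,0],[0,0,0],[0,0,0],[0,0,0]],"translation":[[0,-0.1,0.25],[0,-0.2,0.5],[0,-0.3,0.75],[0,-0.4,1.0],[0,-0.5,1.25],[0,-0.6,1.5],[0,-0.7,1.7],[0,-0.8,1.9]],"fingers":[0,0,0,0,0,0,0,0]}'
```

```text
clock: 5.4
tool_pos: [0.5365, 0.0589, 0.2144]
ee_rot: [[0.178, 0.984, 0.0], [0.984, -0.178, -0.0], [-0.0, 0.0, -1.0]]
wrist_force: [0.2, -0.2, 0.4]
gripper_width: 0.004
clock: 6.4
tool_pos: [0.5287, 0.0603, 0.1953]
ee_rot: [[0.178, 0.984, 0.0], [0.984, -0.178, -0.0], [-0.0, 0.0, -1.0]]
wrist_force: [-0.1, 0.3, 0.5]
gripper_width: 0.006
```

```bash
python3 -m pendant '{"rot":[[0,0,0],[0,0,0],[0,0,0],[0,0,0],[0,0,0],[0,0,0],[0,0,0],[0,0,0]],"translation":[[0,-0.1,0.2],[0,-0.1,0.4],[0,-0.2,0.6],[0,-0.2,0.8],[0,-0.3,1.0],[0,-0.3,1.15],[0,-0.4,1.3],[0,-0.4,1.45]],"fingers":[0,0,0,0,0,0,0,0]}' && python3 -m pendant '{"rot":[[0,0,0],[0,0,0],[0,0,0],[0,0,0],[0,0,0],[0,0,0],[0,0,0],[0,0,0]],"translation":[[0,0,0.08],[0,0,0.16],[0,0,0.24],[0,0,0.32],[0,0,0.4],[0,0,0.48],[0,0,0.56],[0,0,0.64]],"fingers":[0,0,0,0,0,0,0,0]}'
```

```text
clock: 7.4
tool_pos: [0.5246, 0.061, 0.1807]
ee_rot: [[0.178, 0.984, 0.0], [0.984, -0.178, -0.0], [-0.0, 0.0, -1.0]]
wrist_force: [-0.6, -0.2, -0.2]
gripper_width: 0.0
clock: 8.4
tool_pos: [0.5246, 0.0611, 0.1743]
ee_rot: [[0.178, 0.984, 0.0], [0.984, -0.178, -0.0], [-0.0, 0.0, -1.0]]
wrist_force: [-0.9, 0.3, 1.3]
gripper_width: 0.005
```

```bash
python3 -m pendant '{"rot":[[0,0,0],[0,0,0],[0,0,0],[0,0,0],[0,0,0],[0,0,0],[0,0,0],[0,0,0]],"translation":[[0,0,0.06],[0,0,0.12],[0,0,0.18],[0,0,0.24],[0,0,0.3],[0,0,0.35],[0,0,0.4],[0,0,0.4]],"fingers":[0,0,0,0,0,0,0,0]}'
```

```text
clock: 9.4
tool_pos: [0.5239, 0.0611, 0.1706]
ee_rot: [[0.178, 0.984, -0.001], [0.984, -0.178, -0.0], [-0.0, -0.001, -1.0]]
wrist_force: [-5.3, 0.8, 8.3]
gripper_width: 0.003
```

```bash
python3 -m pendant '{"rot":[[0,0,0],[0,0,0],[0,0,0],[0,0,0],[0,0,0],[0,0,0],[0,0,0],[0,0,0]],"translation":[[0,0,-0.5],[0,0,-3],[0,0,-6],[0,0,-9],[0,0,-9],[1,0,-9],[2,0,-9],[2,0,-9]],"fingers":[0,0,0,2,4,6,8,8.7]}'
python3 - <<'E'
from h import *
s=r.observe();d=snap('wrist','w3.png')
print(s['tool_pos'],s['wrist_force'])
np.savez('w3.npz',p=s['tool_pos'],R=s['ee_rot'],T=d['T_tool_cam'],k=[d['fx'],d['fy'],d['cx'],d['cy']])
E
```

```text
clock: 10.4
tool_pos: [0.5273, 0.0817, 0.2595]
ee_rot: [[0.177, 0.984, -0.003], [0.984, -0.177, -0.0], [-0.001, -0.003, -1.0]]
wrist_force: [0.1, -0.3, -0.7]
gripper_width: 0.534
[0.5272981  0.08174505 0.25954204] [ 0.10979245 -0.33776706 -0.70644231]
```

View pics/w3.png

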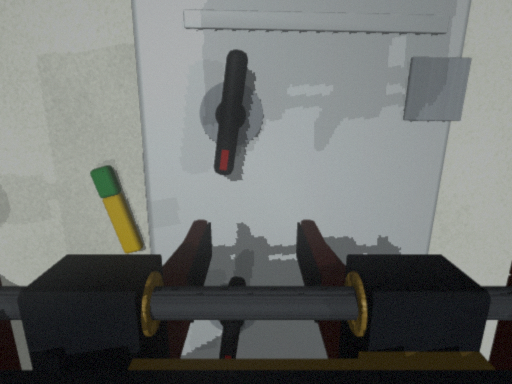

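```bash
cat >> h.py <<'E'
def ray(f,uv,z):
    q=np.load(f); fx,fy,cx,cy=q['k']; 
    c=q['T']@np.array([(uv[0]-cx)/fx,-(uv[1]-cy)/fy,-1,0]); o=q['p']+q['R']@q['T'][:3,3]; v=q['R']@c[:3]
    return o+v*(z-o[2])/v[2]
E
python3 - <<'E'
from h import *
a=cv2.imread('pics/w3.png'); m=(a.max(2)<45); red=(a[:,:,2]>100)&(a[:,:,1]<60)
for y in (52,60,75,90,130,145,160,170): 
    xs=np.where((m|red)[y,200:270])[0]; print(y,xs.min()+200 if len(xs) else None,xs.max()+200 if len(xs) else None)
for z in(.199,.181):
  e1=ray('w3.npz',(237,53),z);e2=ray('w3.npz',(224.5,172),z)
  print(e1,e2,(e1+e2)/2,np.linalg.norm(e1-e2),np.arctan2(*(e1-e2)[[0,1]]))
E
```

```text
52 None None
60 242 246
75 227 244
90 234 243
130 220 237
145 232 235
160 221 230
170 None None
[0.53603443 0.18587497 0.199     ] [0.51305835 0.11238165 0.199     ] [0.52454639 0.14912831 0.199     ] 0.07700109202025306 0.3030015840467457
[0.53560224 0.18864398 0.181     ] [0.51070435 0.10900338 0.181     ] [0.5231533  0.14882368 0.181     ] 0.08344177777939392 0.30300158404674554
```

```bash
python3 - <<'E'
from h import *
a=ray('w3.npz',(137,20),.166);b=ray('w3.npz',(148,240),.166);print(a,b,np.arctan2(*(a-b)[:2]))
a=ray('w3.npz',(459,40),.155);b=ray('w3.npz',(435,240),.155);print(a,b,np.arctan2(*(a-b)[:2]))
print(ray('w3.npz',(231.5,112),.166), ray('w3.npz',(230,112),.199))
for p in((228,52),(246,56),(215,170),(233,172)): print(ray('w3.npz',p,.199))
E
python3 - <<'E'
import cv2
a=cv2.imread('pics/w3.png')[30:200,160:300]; cv2.imwrite('pics/w3z.png',cv2.resize(a,None,fx=3.4,fy=3.4,interpolation=cv2.INTER_CUBIC))
E
```

```text
[0.46957777 0.22471418 0.166     ] [0.43319504 0.05996562 0.166     ] 0.21734940078419013
[0.70058444 0.17221538 0.155     ] [0.67818703 0.01148777 0.155     ] 0.13845848087372872
[0.52325615 0.1508488  0.166     ] [0.52466848 0.15127804 0.199     ]
[0.53057062 0.18744429 0.199     ]
[0.54129304 0.18315221 0.199     ]
[0.50687205 0.11491529 0.199     ]
[0.51885398 0.11134953 0.199     ]
```

View pics/w3z.png

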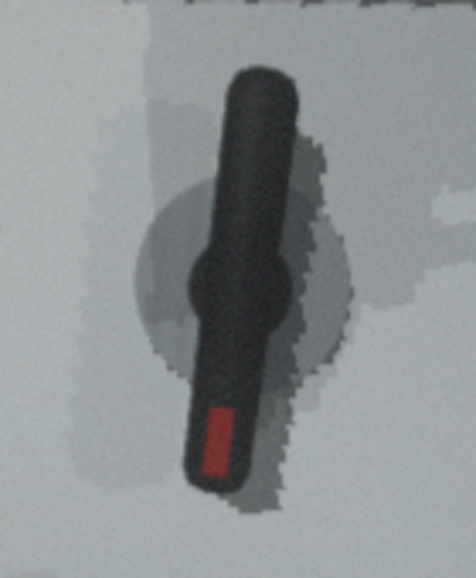

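```bash
python3 -m pendant '{"rot":[[0,0,0.06],[0,0,0.12],[0,0,0.12],[0,0,0.12],[0,0,0.12],[0,0,0.12],[0,0,0.12],[0,0,0.12]],"translation":[[3.5,-0.8,0],[6.7,-1.5,0],[6.7,-1.5,0.5],[6.7,-1.5,2.5],[6.7,-1.5,4.5],[6.7,-1.5,6],[6.7,-1.5,6.8],[6.7,-1.5,6.8]],"fingers":[8.7,8.7,8.7,8.7,8.7,8.7,8.7,8.7]}'
python3 - <<'E'
from h import *
s=r.observe();d=snap('wrist','w4.png')
print(s['tool_pos'],s['wrist_force'])
E
```

```text
clock: 11.45
tool_pos: [0.5241, 0.1496, 0.1912]
ee_rot: [[0.293, 0.956, -0.004], [0.956, -0.293, -0.001], [-0.002, -0.003, -1.0]]
wrist_force: [-0.2, -0.1, -0.4]
gripper_width: 0.992
[0.52405338 0.14958655 0.19123477] [-0.15785541 -0.12994082 -0.40797622]
```

View pics/w4.png

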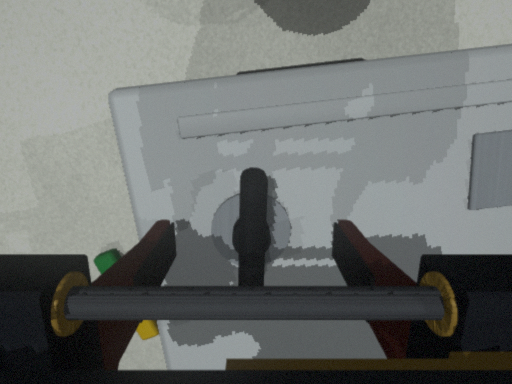

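The bar lies upright and centred between the jaws at u≈254, so I'm closing on it.

```bash
python3 -m pendant '{"rot":[[0,0,0],[0,0,0],[0,0,0],[0,0,0],[0,0,0],[0,0,0],[0,0,0],[0,0,0]],"translation":[[0,0,0],[0,0,0],[0,0,0],[0,0,0],[0,0,0],[0,0,0],[0,0,0],[0,0,0]],"fingers":[6,4,2,0,0,0,0,0]}'
```

```text
clock: 12.5
tool_pos: [0.5231, 0.1501, 0.1916]
ee_rot: [[0.294, 0.956, -0.006], [0.956, -0.294, 0.0], [-0.001, -0.006, -1.0]]
wrist_force: [-5.8, 1.2, 2.8]
gripper_width: 0.155
```

```bash
python3 -m pendant '{"rot":[[0,0,0],[0,0,0],[0,0,0],[0,0,0],[0,0,0],[0,0,0],[0,0,0],[0,0,0]],"translation":[[0,-0.03,0.07],[0,-0.06,0.14],[0,-0.06,0.21],[0,-0.06,0.28],[0,-0.06,0.35],[0,-0.06,0.42],[0,-0.06,0.48],[0,-0.06,0.5]],"fingers":[0,0,0,0,0,0,0,0]}'
```

```text
clock: 13.5
tool_pos: [0.5221, 0.1503, 0.1877]
ee_rot: [[0.294, 0.956, -0.006], [0.956, -0.294, 0.0], [-0.002, -0.006, -1.0]]
wrist_force: [-5.3, 0.0, 13.4]
gripper_width: 0.155
```

```bash
python3 -m pendant '{"rot":[[0,0,0],[0,0,0.1],[0,0,0.2],[0,0,0.3],[0,0,0.4],[0,0,0.5],[0,0,0.6],[0,0,0.7]],"translation":[[0,-0.03,0.15],[0,-0.03,0.15],[0,-0.03,0.15],[0,-0.03,0.15],[0,-0.03,0.15],[0,-0.03,0.15],[0,-0.03,0.15],[0,-0.03,0.15]],"fingers":[0,0,0,0,0,0,0,0]}'
python3 - <<'E'
from h import *
s=r.observe(); print(s['ft_torque'],s['wrist_force'],s['joints'])
E
```

```text
clock: 14.5
tool_pos: [0.523, 0.1496, 0.1876]
ee_rot: [[0.842, 0.539, -0.003], [0.539, -0.842, -0.001], [-0.004, -0.001, -1.0]]
wrist_force: [-0.5, -6.0, 10.1]
gripper_width: 0.156
[-1.32340138  0.28026717  0.10427106] [-0.53287184 -5.95048994 10.13294628] [ 2.56769958e-01  3.63175262e-01  1.84129302e+00 -2.28141795e-04
  9.40754653e-01  1.25793080e+00]
```

```bash
python3 -m pendant '{"rot":[[0,0,0.1],[0,0,0.2],[0,0,0.3],[0,0,0.4],[0,0,0.5],[0,0,0.6],[0,0,0.7],[0,0,0.8]],"translation":[[0,0,0.12],[0,0,0.12],[0,0,0.12],[0,0,0.12],[0,0,0.12],[0,0,0.12],[0,0,0.12],[0,0,0.12]],"fingers":[0,0,0,0,0,0,0,0]}'
python3 - <<'E'
from h import *
s=r.observe(); print(s['ft_torque'],s['wrist_force'],s['joints'])
E
```

```text
clock: 15.5
tool_pos: [0.523, 0.1481, 0.1871]
ee_rot: [[0.973, -0.23, -0.003], [-0.23, -0.973, -0.004], [-0.002, 0.004, -1.0]]
wrist_force: [-2.4, -6.7, 10.0]
gripper_width: 0.159
[-1.28579837  0.76217478  0.66559005] [-2.36476971 -6.72077996  9.96224525] [ 0.25568567  0.36361047  1.84196737 -0.00350431  0.94017692  2.06067001]
```

```bash
python3 -m pendant '{"rot":[[0,0,0],[0,0,0],[0,0,0],[0,0,0],[0,0,0],[0,0,0],[0,0,0],[0,0,0]],"translation":[[0,0,0],[0,0,0],[0,0,0],[0,0,0],[0,0,-1],[0,0,-3.5],[0,0,-6],[0,0,-7]],"fingers":[2,4,6,8.7,8.7,8.7,8.7,8.7]}'
python3 - <<'E'
from h import *
s=r.observe();d=snap('wrist','w5.png')
print(s['tool_pos'],s['wrist_force'])
np.savez('w5.npz',p=s['tool_pos'],R=s['ee_rot'],T=d['T_tool_cam'],k=[d['fx'],d['fy'],d['cx'],d['cy']])
E
```

```text
clock: 16.5
tool_pos: [0.5241, 0.1487, 0.2591]
ee_rot: [[0.973, -0.23, -0.0], [-0.23, -0.973, -0.003], [0.0, 0.003, -1.0]]
wrist_force: [0.1, 1.0, 0.0]
gripper_width: 0.973
[0.52408657 0.14867067 0.25906857] [0.09299916 1.01582683 0.04589707]
```

View pics/w5.png

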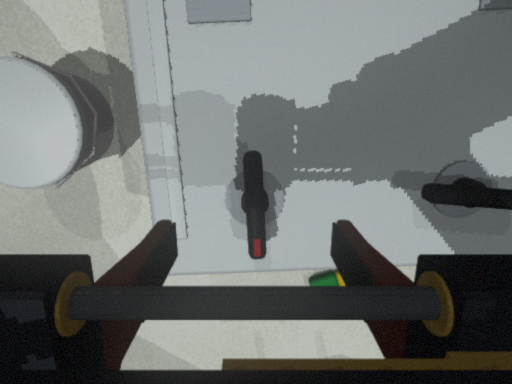

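The left bar now runs front to back, from (253,155) to the red end at (257,255). The right bar is still open at about (470,192). I'll measure both angles.

Run:
```python
from h import *
a=ray('w5.npz',(253,153),.196);b=ray('w5.npz',(257.3,257),.196);print(a,b,np.linalg.norm(a-b),(a+b)/2,np.arctan2(*(a-b)[[1,0]]))
print(ray('w5.npz',(468,188),.165),ray('w5.npz',(469,190),.19))
a=ray('w5.npz',(426,190),.196);b=ray('w5.npz',(510,199),.196);print(a,b,np.arctan2(*(a-b)[:2]))
a=ray('w5.npz',(180,272),.16);b=ray('w5.npz',(300,269),.16);print(np.arctan2(*(a-b)[:2]))
```

```text
[0.56351971 0.14091    0.196     ] [0.48614345 0.15582375 0.196     ] 0.07880041605891794 [0.52483158 0.14836688 0.196     ] -0.1904082916744805
[ 0.49133149 -0.02144971  0.165     ] [ 0.49999207 -0.00650531  0.19      ]
[0.50955523 0.02708047 0.196     ] [ 0.48898505 -0.03104982  0.196     ] 0.3401122810317117
0.20413219686345133
```

```bash
python3 -m pendant '{"rot":[[0,0,-0.18],[0,0,-0.36],[0,0,-0.54],[0,0,-0.72],[0,0,-0.9],[0,0,-1.08],[0,0,-1.26],[0,0,-1.44]],"translation":[[0.1,3,0],[0.3,6,0],[0.4,9,0],[0.5,12,0],[0.7,15,0],[0.8,17,0],[0.8,17,0],[0.8,17,0]],"fingers":[8.7,8.7,8.7,8.7,8.7,8.7,8.7,8.7]}'
python3 - <<'E'
from h import *
s=r.observe();d=snap('wrist','w6.png')
print(s['tool_pos'],s['wrist_force'])
np.savez('w6.npz',p=s['tool_pos'],R=s['ee_rot'],T=d['T_tool_cam'],k=[d['fx'],d['fy'],d['cx'],d['cy']])
E
```

```text
clock: 17.55
tool_pos: [0.4925, -0.0189, 0.2593]
ee_rot: [[0.35, 0.937, -0.001], [0.937, -0.35, -0.003], [-0.003, 0.0, -1.0]]
wrist_force: [0.6, 0.6, 0.6]
gripper_width: 0.993
[ 0.4924746  -0.01891889  0.25934568] [0.61736026 0.55994713 0.5864025 ]
```

View pics/w6.png

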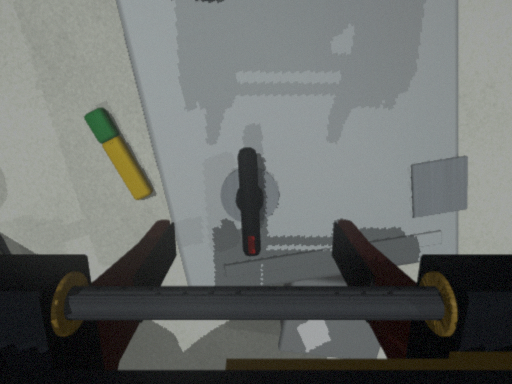

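Run:
```python
from h import *
R=np.load('w6.npz')['R'];p=np.load('w6.npz')['p']
a=ray('w6.npz',(247.5,149),.196);b=ray('w6.npz',(252,253.5),.196);m=(a+b)/2
print(m,np.linalg.norm(a-b),np.arctan2(*(a-b)[:2]),np.arctan2(R[0,0],R[1,0]),R.T@(m-p))
a=ray('w5.npz',(253,153),.196);b=ray('w5.npz',(257.3,257),.196);q=np.load('w5.npz');print(q['R'].T@((a+b)/2-q['p']))
```

```text
[ 0.49193758 -0.01459908  0.196     ] 0.0787972687999237 0.31872907929275013 0.35749580781043083 [ 0.00404766 -0.00201727  0.06333381]
[ 7.77995013e-04 -6.68482323e-05  6.30688650e-02]
```

```bash
python3 -m pendant '{"rot":[[0,0,-0.04],[0,0,-0.04],[0,0,-0.04],[0,0,-0.04],[0,0,-0.04],[0,0,-0.04],[0,0,-0.04],[0,0,-0.04]],"translation":[[0.3,-0.2,0],[0.3,-0.2,1.5],[0.3,-0.2,3.5],[0.3,-0.2,5.5],[0.3,-0.2,6.5],[0.3,-0.2,7.0],[0.3,-0.2,7.1],[0.3,-0.2,7.1]],"fingers":[8.7,8.7,8.7,8.7,8.7,8.7,8.7,8.7]}' && python3 -m pendant '{"rot":[[0,0,0],[0,0,0],[0,0,0],[0,0,0],[0,0,0],[0,0,0],[0,0,0],[0,0,0]],"translation":[[0,0,0],[0,0,0],[0,0,0],[0,0,0],[0,0,0],[0,0,0],[0,0,0],[0,0,0]],"fingers":[6,4,2,0,0,0,0,0]}'
```

```text
clock: 18.6
tool_pos: [0.4919, -0.0155, 0.1887]
ee_rot: [[0.305, 0.952, -0.0], [0.952, -0.305, -0.003], [-0.003, 0.001, -1.0]]
wrist_force: [0.5, 0.2, 0.5]
gripper_width: 0.988
clock: 19.6
tool_pos: [0.4903, -0.015, 0.1885]
ee_rot: [[0.306, 0.952, -0.004], [0.952, -0.306, -0.002], [-0.003, -0.003, -1.0]]
wrist_force: [-5.0, 2.0, 3.1]
gripper_width: 0.159
```

```bash
python3 -m pendant '{"rot":[[0,0,0],[0,0,0],[0,0,0],[0,0,0],[0,0,0],[0,0,0],[0,0,0],[0,0,0]],"translation":[[0,-0.03,0.05],[0,-0.06,0.1],[0,-0.06,0.15],[0,-0.06,0.2],[0,-0.06,0.2],[0,-0.06,0.2],[0,-0.06,0.2],[0,-0.06,0.2]],"fingers":[0,0,0,0,0,0,0,0]}'
```

```text
clock: 20.6
tool_pos: [0.4901, -0.0149, 0.1878]
ee_rot: [[0.306, 0.952, -0.003], [0.952, -0.306, -0.002], [-0.003, -0.002, -1.0]]
wrist_force: [-4.3, -0.1, 13.6]
gripper_width: 0.155
```

```bash
python3 -m pendant '{"rot":[[0,0,0],[0,0,0.1],[0,0,0.2],[0,0,0.3],[0,0,0.4],[0,0,0.5],[0,0,0.6],[0,0,0.7]],"translation":[[0,-0.03,0.12],[0,-0.03,0.12],[0,-0.03,0.12],[0,-0.03,0.12],[0,-0.03,0.12],[0,-0.03,0.12],[0,-0.03,0.12],[0,-0.03,0.12]],"fingers":[0,0,0,0,0,0,0,0]}'
python3 - <<'E'
from h import *
s=r.observe(); print(s['ft_torque'],s['wrist_force'],s['joints'])
E
```

```text
clock: 21.6
tool_pos: [0.492, -0.0163, 0.188]
ee_rot: [[0.848, 0.529, 0.002], [0.529, -0.848, -0.005], [-0.001, 0.005, -1.0]]
wrist_force: [3.0, -8.6, 6.4]
gripper_width: 0.156
[-1.66661839 -0.21920024  0.0669697 ] [ 3.02019646 -8.563357    6.35551402] [-0.05439319  0.28867768  1.95427136 -0.00608851  0.89654838  0.96249507]
```

```bash
python3 -m pendant '{"rot":[[0,0,0.1],[0,0,0.2],[0,0,0.3],[0,0,0.4],[0,0,0.5],[0,0,0.6],[0,0,0.7],[0,0,0.8]],"translation":[[0,0,0.1],[0,0,0.1],[0,0,0.1],[0,0,0.1],[0,0,0.1],[0,0,0.1],[0,0,0.1],[0,0,0.1]],"fingers":[0,0,0,0,0,0,0,0]}'
python3 - <<'E'
from h import *
s=r.observe(); print(s['ft_torque'],s['wrist_force'],s['joints'])
E
```

```text
clock: 22.6
tool_pos: [0.4925, -0.0189, 0.188]
ee_rot: [[0.971, -0.241, 0.003], [-0.241, -0.971, -0.01], [0.005, 0.009, -1.0]]
wrist_force: [-2.1, -13.9, 9.1]
gripper_width: 0.159
[-2.53131804  0.64412689  0.66087021] [ -2.07811214 -13.87290561   9.0882273 ] [-0.05661156  0.28899144  1.95377618 -0.01233864  0.89515424  1.76516146]
```

Same stop torque as on the left (0.66 N m). I'll release, rise and inspect.

```bash
python3 -m pendant '{"rot":[[0,0,0],[0,0,0],[0,0,0],[0,0,0],[0,0,0],[0,0,0],[0,0,0],[0,0,0]],"translation":[[0,0,0],[0,0,0],[0,0,0],[0,0,0],[0,0,-1],[0,0,-4],[0,0,-7],[0,0,-8]],"fingers":[2,4,6,8.7,8.7,8.7,8.7,8.7]}'
python3 - <<'E'
from h import *
s=r.observe();d=snap('wrist','w7.png')
print(s['tool_pos'],s['wrist_force'])
np.savez('w7.npz',p=s['tool_pos'],R=s['ee_rot'],T=d['T_tool_cam'],k=[d['fx'],d['fy'],d['cx'],d['cy']])
E
```

```text
clock: 23.6
tool_pos: [0.4933, -0.0181, 0.2701]
ee_rot: [[0.971, -0.241, 0.007], [-0.241, -0.971, -0.01], [0.009, 0.008, -1.0]]
wrist_force: [0.3, 1.1, 0.7]
gripper_width: 0.968
[ 0.49328308 -0.01806163  0.2701477 ] [0.33381054 1.11242664 0.69597026]
```

View pics/w7.png

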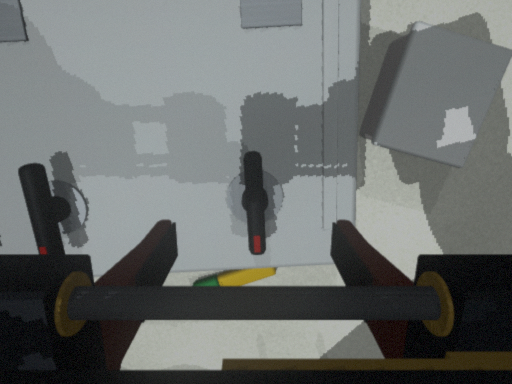

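```bash
python3 -m pendant '{"rot":[[0,0,0],[0,0,0],[0,0,0],[0,0,0],[0,0,0],[0,0,0],[0,0,0],[0,0,0]],"translation":[[0,0,-5],[0,3,-10],[-0.5,8,-13],[-1,14,-13],[-1.5,20,-13],[-2,26,-13],[-2.5,32,-13],[-3,38,-13]],"fingers":[8.7,8.7,8.7,8.7,8.7,8.7,8.7,8.7]}'
python3 - <<'E'
from h import *
dt=snap('top','top8.png');ds=snap('scene','scene8.png')
a=cv2.resize(dt['color'][100:290,110:400,::-1],None,fx=2.7,fy=2.7,interpolation=cv2.INTER_CUBIC);cv2.imwrite('pics/top8z.png',np.clip(a*1.6,0,255).astype('uint8'))
a=cv2.resize(ds['color'][70:330,180:350,::-1],None,fx=2.3,fy=2.3,interpolation=cv2.INTER_CUBIC);cv2.imwrite('pics/scene8z.png',np.clip(a*1.3,0,255).astype('uint8'))
E
```

```text
clock: 24.65
tool_pos: [0.3707, -0.3799, 0.4021]
ee_rot: [[0.971, -0.241, 0.006], [-0.241, -0.971, -0.009], [0.008, 0.007, -1.0]]
wrist_force: [0.8, -0.2, -0.2]
gripper_width: 0.989
```

View pics/top8z.png

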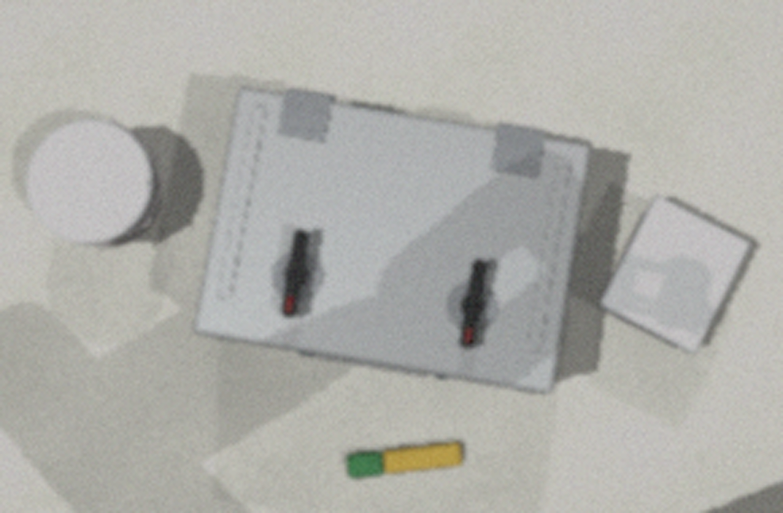

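View pics/scene8z.png

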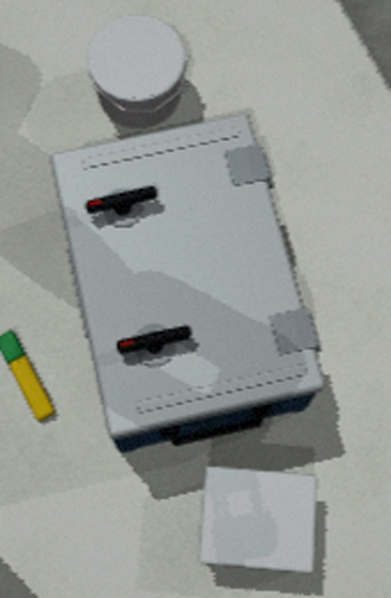

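Run:
```python
from h import *
dt=optics.grab_frame('top');ds=optics.grab_frame('scene')
def ang(d,uvs,z):
    out=[]
    M=d['camera_from_world'];R=M[:3,:3];o=-R.T@M[:3,3]
    for u,v in uvs:
        w=R.T@np.array([(u-d['cx'])/d['fx'],-(v-d['cy'])/d['fy'],-1]); out.append(o+w*(z-o[2])/w[2])
    return out
for n,d,box in(('top',dt,(180,175,310,240)),('scene',ds,(205,140,275,240))):
    c=d['color'].astype(int);x0,y0,x1,y1=box
    red=(c[:,:,0]>1.8*c[:,:,1]); m=((c.max(2)<(45 if n=='top' else 55))|red)[y0:y1,x0:x1].astype('uint8')
    k,l,s,ce=cv2.connectedComponentsWithStats(m)
    for i in range(1,k):
        if s[i,4]<60: continue
        yy,xx=np.where(l==i); vx,vy,cx,cy=cv2.fitLine(np.stack([xx+x0,yy+y0],1).astype(np.float32),cv2.DIST_L2,0,.01,.01).ravel()
        a,b=ang(d,[(cx+12*vx,cy+12*vy),(cx-12*vx,cy-12*vy)],.19)
        e=a-b; e=e if e[0]>0 else -e
        print(n,s[i],((a+b)/2).round(3),'ang',np.arctan2(e[1],e[0]).round(3))
T=lambda u,v:(110+u/2.7-.35,100+v/2.7-.35); S=lambda u,v:(180+u/2.3-.3,70+v/2.3-.3)
Q=[tri(P(dt),T(*a),P(ds),S(*b)) for a,b in (((197,331),(53,157)),((551,389),(112,437)),((590,146),(322,385)),((241,88),(247,115)))]
print(np.round(Q,3))
```

```text
top [ 36  11   8  31 146] [0.522 0.145 0.19 ] ang -0.144
top [101  22   9  31 152] [ 0.489 -0.02   0.19 ] ang -0.171
scene [ 13  11  30  14 241] [0.518 0.141 0.19 ] ang -0.161
scene [ 26  72  32  15 278] [ 0.484 -0.025  0.19 ] ang -0.138
[[ 0.469  0.245  0.151]
 [ 0.406 -0.094  0.147]
 [ 0.639 -0.137  0.159]
 [ 0.707  0.201  0.149]]
```

Run:
```python
from h import *
a=ray('w7.npz',(252.5,152),.193);b=ray('w7.npz',(257.5,254),.193);print((a+b)/2,np.arctan2(*(a-b)[[1,0]]))
for f,p,q in(('w5.npz',(128,60),(153,255)),('w7.npz',(361,20),(354,250))):
    a=ray(f,p,.159);b=ray(f,q,.159);print(np.arctan2(*(a-b)[[1,0]]))
```

```text
[ 0.49180926 -0.01820309  0.193     ] -0.19428566220876958
-0.19680607577133577
-0.19038511752218626
```

The close wrist views put both bars parallel to the lid sides (-0.190 and -0.194 rad, against -0.190 to -0.197). The arm is clear, so I'm handing in.

```bash
python3 -c "
from h import *
print(r.finish_job(), r.observe()['clock'])"
```

```text
the job is handed in; nothing more can be done
the job is handed in; nothing more can be done
```

The carrier is closed, and I handed the job in at about 25 s. I lowered the lid slowly with closed fingertips, pressing with about 1 N or less until the seal, then pushed it onto the seal with about 8 N. I then gripped each T-bar in turn, left first. Each was pressed down with 13 N before turning and stayed under 6 to 10 N while I turned it clockwise until it hit its stop, at about 0.66 N m. Afterwards I let go and backed the arm away.

**Latches:** In the close wrist views both bars lie within about 0.01 rad of the lid's sides, with the red ends to the front. A coarser check from the top and scene cameras read the bars 0.02 to 0.05 rad short of that. I put this down to posts and shadows in the colour masks and trusted the wrist views and the stop torque.

**Lid:** It looks flat and shut. The triangulated front edge came out at 147 to 151 mm where I expected about 160 mm. Those points are too coarse to confirm the 0.008 rad closing angle.

**Around the carrier:** In the last overhead pictures the two tubs and the highlighter look undisturbed. I judged that by eye and did not measure it.

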